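# Hold the cooling fan against the amplifier's rear panel

## Task

Pick up the small square cooling fan standing on the bench, lower it through the open top of the amplifier into the free space in front of its rear panel, and hold it flat against the inner face of that panel, ribbed side to the panel, square and centred on the round fan opening so that the four screw holes line up. Press it there with a steady push of about 10 newtons for at least four seconds so that I can drive the screws from outside, and finish still holding and pushing; do not let go. Do not lean hard on the thin panel, do not knock the parts inside the set, and leave the other things on the bench where they are.

Things in the scene. Friction and masses are not known exactly. Their poses are not given: they have to be found in the camera images.
- fan: Black square cooling fan, 60 wide (y) x 60 high (z) x 38 mm thick (x), 0.09-0.18 kg, standing on edge on the bench. Origin: centre of its underside. +x points out of the ribbed outlet side (four ribs), which at first looks away from the robot, turned up to 0.7 rad; the other side has blades and a round label. Grip it across its flat +y/-y sides. A screw hole in each corner, 50 mm apart.
- fan_outlet (a point): Centre of the fan's ribbed outlet face: 19 mm along the fan's +x from its middle, 30 mm above its underside. Axes as the fan's.
- chassis: Amplifier with its lid off, fixed on the bench: steel tray 300 wide (y) x 240 deep (x), black fascia on the robot's side, rear panel on the far side. Origin: at bench height under the tray's middle; +x towards the rear panel, z up. Fascia, sides and rear panel reach 92 to 94 mm above the bench, the inner floor is at 12 mm. Walls 3 mm.
- innards: Parts fitted in the amplifier (origin and axes as the chassis), not to be knocked: circuit board with heat sink and capacitors in the front half (x -0.11 to -0.01, up to 59 mm above the bench); round transformer, 84 mm across, centre x 0.066, y 0.100, up to 57 mm. Free for fan and fingers: x 0.00 to 0.12, y -0.11 to 0.055.
- rear_panel: Rear panel: upright steel sheet 3 mm thick, 300 wide (y), 12 to 92 mm above the bench. Origin: at bench height under the middle of its inner face (towards the robot); +x points outwards, away from the robot. A black socket block stands 16 mm in from it at y -0.143 to -0.113. Springy: it gives straight back along +x by 0.25 mm per newton (at most 8 mm) and springs back.
- opening (a point): Centre of the round fan opening (52 mm across, wire guard outside, four screw holes 50 mm apart) on the rear panel's inner face, at panel y -0.025, 56 mm above the bench. Axes as the panel's. A fan in place has its underside 26 mm above the bench, clear of the tray's floor: only the gripper carries it.
- screw_jar: Small pale jar with a steel cap, 56 across, 55 mm high, on the same side of the bench as the fan; origin under its centre. Leave it.
- spray_can: Tall spray can, 52 across, 160 mm high, on the left of the amplifier; origin under its centre. Leave it.
- screwdriver: Screwdriver, 190 mm long (along its x), lying on the bench beyond the rear panel; origin under its middle. Leave it.

How it is judged (in metres and radians):
On the way:
1. the fan, in the fingers, is pressed flat on the rear panel over the opening with 6 to 15 N, steadily for 3 s (distance between fan_outlet and opening below 0.0045 m and angle between the x axis of fan and the x axis of rear_panel, either way round below 0.07 rad and angle between the z axis of fan and the z axis of rear_panel, either way round below 0.09 rad and contact force between fan and rear_panel between 6 and 15 N and contact force between the fingers and fan above 2 N and linear speed of fan below 0.01 m/s), for 3 s.
At the end, for the whole second after the job is handed in: Fingers hold the fan (over 2 N); its ribbed face's centre is within 4.5 mm of the opening's centre on the panel's inner face, square within 0.07 rad, level within 0.09 rad, pressing on the panel with 6 to 15 N, still (below 10 mm/s): for 3 s on the way and through the final second (all of step 1); the arm keeps its last pose, push and grip.
It fails at once if the thin rear panel is pushed with over 25 N (contact force between anything else and rear_panel above 25 N).
It fails at once if the parts inside the set are knocked (over 5 N) (contact force between anything else and innards above 5 N).
It fails at once if the screw jar is disturbed (moved over 30 mm) (distance of screw_jar from where it was at the start of the episode above 0.03 m).
It fails at once if the spray can is disturbed (moved over 30 mm) (distance of spray_can from where it was at the start of the episode above 0.03 m).
It fails at once if the screwdriver is disturbed (moved over 30 mm) (distance of screwdriver from where it was at the start of the episode above 0.03 m).
It also fails if it takes over 48 s, if anything falls off the work surface, if the arm or the gripper's body presses on something with over 40 N, if the wrist force passes 120 N, or if a joint passes its speed limit or range.

## Robot

A 6-joint arm with a two-finger parallel gripper is mounted at the origin on the work surface. World frame = base frame: x ahead of the robot, y to its left, z up, the work surface at z = 0. Lengths are in m, angles in degrees, forces in N, time in s.
With the tool pointing down it reaches from about 0.4 to 0.925 m from the base axis. Payload 12.5 kg.
Tool frame: the origin (TCP) lies on the centre line of the jaws, within the pads' length; the fingertips stand 14 mm ahead of it and the grasp point (between the pads) lies 5 mm behind it; z points along the fingers, x is the direction in which the jaws open and shut, and the axes are right-handed (so a half turn about z gives the same grasp; the last joint's range is limited). The gripper opens to 95 mm and grips with 3 to 60 N. Pads are 20 mm wide; open, the fingers measure 119 mm over their backs; the gripper's body (75 mm by 180 mm) begins 59 mm behind the grasp point.
Start: joints at [-78.014, 28.126, 89.318, -0, 62.55, -6.05], TCP at [0.194, -0.594, 0.229] pointing down, gripper open.
Joint ranges: [-177.58, 177.58], [-47.91, 125.51], [2.72, 160], [-65.01, 245.01], [3.68, 167.84], [-153.87, 153.87]. Speed limits (degrees/s): [127.2, 127.2, 159.86, 180, 180, 180].

## Interface

Orientations are given as [roll, pitch, yaw] about the fixed x, y, z axes, in that order (R = Rz(yaw) Ry(pitch) Rx(roll)).
In Python, from workcell import ctrl gives the robot as it stands.
- The arm moves only by the tool arm_command, never from a script. Its argument "series" is a list of rows, each an object with "slide": the shift along the tool's x, y, z in mm, a list of three; "twist": the turn, a rotation vector about the tool's x, y, z in rad, a list of three; "gripper": the closure in counts, from 0 (fully open) to 255 (shut). In form: [{"slide": [x, y, z], "twist": [wx, wy, wz], "gripper": gripper}, ...]. A call has 1 to 10 rows; each row shifts and turns the commanded pose from where the row before left it, along the tool's axes as they then stand; what a row does not reach is not made up. A row lasts 1/10 s, in which the tool goes at most 50 mm and 8.59 degrees, less where a joint would pass 70% of its speed; a pose out of reach is approached as far as the arm can. A call is refused whole if a number of a shift passes 50 or a number of a turn 0.15, either way. A call with a gripper value outside its range is refused whole. The fingers move at their own pace and stop on an object; "squeeze" is the grip in N (left out, the last holds). Time passes only in rows, so rows that do not move let the fingers close. It gives the time, the measured TCP pose, the force and the opening at its end, in the units of the state.
- ctrl.get_state(): the state, without advancing time (a new reading comes with each control period).
- ctrl.camera(name): name is "side" or "top"; returns a dict with "frame" (480x640x3 uint8, red, green, blue), "fx", "fy", "cx", "cy" (pixels), "k1" (the pictures are not rectified: a ray, as slopes to the right and down, at radius r is drawn at 1 + k1 r^2 times it, then the intrinsics apply), "pose" (4x4, takes a point from camera to world coordinates). Camera axes: x right, y down, z forward; pixel columns grow to the right and rows downward; lengths in m; the calibration is good to about 2 mm. A picture is of the moment at which its call begins. There is no depth.
- ctrl.close_job(): hands the job in, once; it reports no verdict.
Trained networks look in the newest picture that a camera, given by its name, has taken for a name from the list of things; names that differ only in an ending like _2 or _b are one class to them, and where a whole thing is asked for, a point or a joint stands for the part that bears it (a point fixed in the world has none). Each returns a list of dicts, best first, with "confidence" (0 to 1); they miss things now and then, are a little off and sometimes report something else, mostly with a low value. They report only what shows in the picture. A call takes as long as a camera call.
- ctrl.masks_of(thing, camera): "pixels" (480x640 bool, what is visible of it).
- ctrl.mark_of(thing, camera): "centre" ([x, y, z] in m, in world coordinates, good to about 4 mm: a listed point, or the origin of a listed thing).
The state is a dict: "clock": time; "qpos": joint angles; "dq": joint speeds; "tau": joint torques, N m; "eef_pos": TCP position; "ee_rot": TCP orientation; "wrist_force": force on the tool from outside, world axes, zero at the start; "moment": the same for the moment, N m; "opening": finger opening in m.
Only numpy, scipy, OpenCV 4.12 (cv2) and the standard library are available. Lean on these libraries where they do the work, as an engineer would, in place of code of your own. Each camera call takes 0.05 s, during which the arm holds its last target. There are 200 camera calls.

## Working session

There is one attempt and no reset: what is moved stays moved. The work goes in short steps, Python scripts to look and compute and a tool call to move; the robot and the scene stay as the last step left them, time stands still between calls to the robot, and variables do not carry over. Pictures are saved under pics/ and viewed, about 8 in all and at most 12, crops included, and the job is handed in when it is done.

Besides the shell and the picture viewer there is one more tool, called after ">>>" by a JSON object that holds its "method" and its "body", one argument or row to a line. arm_command: Moves the arm, as the interface text tells. Its arguments: {"type":"object","properties":{"series":{"type":"array"},"squeeze":{"type":"number"}},"required":["series"]}

```bash
mkdir -p pics; ls; cat > h.py <<'E'
import numpy as np, cv2
from workcell import ctrl
from scipy.spatial.transform import Rotation as R
def K(c): return np.array([[c['fx'],0,c['cx']],[0,c['fy'],c['cy']],[0,0,1.]]), np.array([c['k1'],0,0,0,0.])
def proj(c,P):
    T=np.linalg.inv(c['pose']); k,d=K(c)
    return cv2.projectPoints(np.asarray(P,float).reshape(-1,1,3),cv2.Rodrigues(T[:3,:3])[0],T[:3,3],k,d)[0][:,0]
def onz(c,uv,z):
    k,d=K(c); u=cv2.undistortPoints(np.asarray(uv,float).reshape(-1,1,2),k,d)[:,0]
    r=np.c_[u,np.ones(len(u))]@np.array(c['pose'])[:3,:3].T; o=np.array(c['pose'])[:3,3]
    return o+r*((z-o[2])/r[:,2])[:,None]
def save(c,n): cv2.imwrite('pics/'+n,c['frame'][...,::-1])
E
python3 - <<'E'
from h import *
np.set_printoptions(precision=4,suppress=True)
print(ctrl.get_state())
for n in('side','top'):
    c=ctrl.camera(n); save(c,n+'0.png'); print(n,c['fx'],c['k1'],c['pose'])
    for t in 'fan fan_outlet chassis rear_panel opening innards screw_jar spray_can screwdriver'.split():
        print(t,[(np.array(m['centre']),round(m['confidence'],2)) for m in ctrl.mark_of(t,n)][:2])
E
```

```text
pics
{'clock': 0.0, 'qpos': array([-78.0129,  28.1643,  89.3486,  -0.004 ,  62.5505,  -6.0522]), 'dq': array([ 0.0171,  0.0767, -0.0453,  0.1455, -0.0306, -0.0955]), 'tau': array([  0.0032, -61.2634, -25.8185,   0.0693,   0.0481,  -0.0001]), 'eef_pos': array([ 0.1935, -0.5941,  0.2281]), 'ee_rot': array([-179.9968,    0.0635,  -71.9588]), 'wrist_force': array([-0.1042, -0.7718, -0.2933]), 'moment': array([ 0.0312, -0.0183,  0.0051]), 'opening': 0.0951377869346989}
side 594.5754076784965 -0.17549210979685362 [[-0.9937 -0.0843  0.0735  0.4967]
 [-0.1117  0.7139 -0.6912  1.0586]
 [ 0.0057 -0.6951 -0.7189  1.1891]
 [ 0.      0.      0.      1.    ]]
fan [(array([ 0.4315, -0.3215,  0.0012]), 0.96)]
fan_outlet [(array([ 0.4518, -0.3168,  0.0286]), 0.9)]
chassis [(array([0.4716, 0.1202, 0.0012]), 0.79)]
rear_panel [(array([0.5882, 0.1049, 0.0004]), 0.58)]
opening [(array([0.5888, 0.0773, 0.0546]), 0.59)]
innards [(array([0.4703, 0.116 , 0.0006]), 0.89)]
screw_jar [(array([ 0.5807, -0.3746, -0.0041]), 0.82)]
spray_can [(array([ 0.5975,  0.363 , -0.0023]), 0.65)]
screwdriver [(array([ 0.7906,  0.1053, -0.0016]), 0.94)]
top 456.3748250872943 -0.10954893486048123 [[-0.0295 -0.9923  0.1202  0.4879]
 [-0.9995  0.0305  0.0063  0.0089]
 [-0.01   -0.1199 -0.9927  0.9976]
 [ 0.      0.      0.      1.    ]]
fan [(array([ 0.432 , -0.3219,  0.003 ]), 0.59)]
fan_outlet [(array([ 0.4526, -0.3166,  0.0285]), 0.88)]
chassis [(array([ 0.4696,  0.1159, -0.001 ]), 0.98)]
rear_panel [(array([ 0.5918,  0.1014, -0.0028]), 0.59)]
opening [(array([0.5884, 0.075 , 0.0587]), 0.69)]
innards [(array([0.4707, 0.119 , 0.0021]), 0.95)]
screw_jar [(array([ 0.5808, -0.3705, -0.0005]), 0.62)]
spray_can [(array([0.5934, 0.3664, 0.0022]), 0.84), (array([ 0.4331, -0.3223,  0.0026]), 0.52)]
screwdriver [(array([0.7922, 0.1108, 0.0026]), 0.63)]
```

View pics/top0.png

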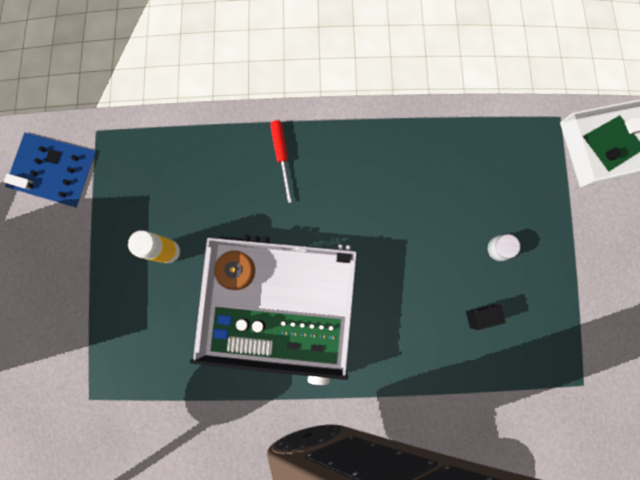

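View pics/side0.png

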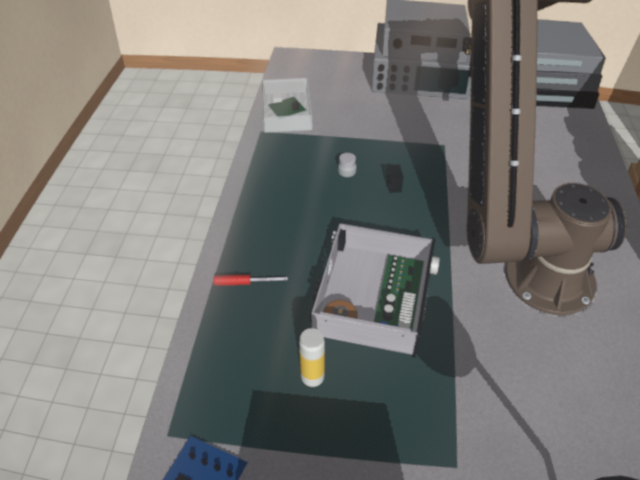

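The top view shows the fan at about (486,316), the jar at (503,247), the chassis at about (275,307) with the rear panel on its upper edge, and the can at (150,245). The side view agrees with this layout. Next I refine both yaws by fitting outlines.

```bash
cat > fit.py <<'E'
from h import *
from scipy.optimize import minimize
def box(x0,x1,y0,y1,z0,z1): return np.array([[x,y,z] for x in(x0,x1) for y in(y0,y1) for z in(z0,z1)])
def fitbox(B,obs,p0):
    # obs: list of (cam,mask); p=(x,y,yaw); 4x supersampled silhouette IoU
    M=[]
    for c,m in obs:
        ys,xs=np.nonzero(m); r=(xs.min()-15,ys.min()-15,xs.max()+15,ys.max()+15)
        M.append((c,r,cv2.resize(m[r[1]:r[3],r[0]:r[2]].astype(np.float32),None,fx=4,fy=4,interpolation=cv2.INTER_NEAREST)))
    def cost(p):
        s=0; a=p[2]; Q=np.c_[p[0]+B[:,0]*np.cos(a)-B[:,1]*np.sin(a),p[1]+B[:,0]*np.sin(a)+B[:,1]*np.cos(a),B[:,2]]
        for c,r,m in M:
            h=cv2.convexHull(((proj(c,Q)+.5-[r[0],r[1]])*4-.5).astype(np.float32))
            im=np.zeros(m.shape,np.uint8); cv2.fillConvexPoly(im,np.round(h*16).astype(np.int32),1,shift=4)
            s+=1-np.minimum(im,m).sum()/np.maximum(im,m).sum()
        return s/len(M)
    best=None
    for d in(-.15,0,.15):
        q=np.array(p0)+[0,0,d]
        r=minimize(cost,q,method='Nelder-Mead',options=dict(initial_simplex=[q,q+[.008,0,0],q+[0,.008,0],q+[0,0,.12]],xatol=1e-5,fatol=1e-5))
        if best is None or r.fun<best.fun: best=r
    return best.x,best.fun
E
python3 - <<'E'
from fit import *
np.set_printoptions(precision=4,suppress=True)
C={n:ctrl.camera(n) for n in('side','top')}
obsF=[];obsC=[]
for n,c in C.items():
    m=ctrl.masks_of('fan',n); print(n,[(x['confidence'],x['pixels'].sum()) for x in m]); obsF.append((c,m[0]['pixels']))
    k=np.zeros((480,640),bool)
    for t in('chassis','innards','rear_panel'):
        m=ctrl.masks_of(t,n); print(t,[(x['confidence'],x['pixels'].sum()) for x in m])
        if m: k|=m[0]['pixels']
    k=cv2.morphologyEx(k.astype(np.uint8),cv2.MORPH_OPEN,np.ones((9,9)))
    h=cv2.convexHull(np.argwhere(k)[:,::-1].astype(np.int32)); cv2.fillConvexPoly(k,h,1); obsC.append((c,k>0))
for o in(obsF,obsF[:1],obsF[1:]): print('fan',fitbox(box(-.019,.019,-.03,.03,0,.06),o,[.432,-.322,.25]))
for o in(obsC,obsC[:1],obsC[1:]): print('ch',fitbox(box(-.12,.12,-.15,.15,0,.093),o,[.47,.118,-.12]))
c=C['top'];a=cv2.resize(c['frame'][225:390,180:370],None,fx=4,fy=4,interpolation=cv2.INTER_CUBIC);cv2.imwrite('pics/t1.png',a[:600,...,::-1])
s=C['side'];a=cv2.resize(s['frame'][215:360,305:450],None,fx=4,fy=4,interpolation=cv2.INTER_CUBIC);cv2.imwrite('pics/s1.png',a[...,::-1])
E
```

```text
side [(0.89, np.int64(437))]
chassis [(0.77, np.int64(12116))]
innards [(0.57, np.int64(3079)), (0.47, np.int64(421))]
rear_panel [(0.61, np.int64(907))]
top [(0.71, np.int64(773))]
chassis [(0.87, np.int64(19947))]
innards [(0.72, np.int64(7158))]
rear_panel [(0.56, np.int64(1117))]
fan (array([ 0.4332, -0.321 ,  0.255 ]), np.float64(0.09755399823188782))
fan (array([ 0.4315, -0.3205,  0.2344]), np.float64(0.05738723278045654))
fan (array([ 0.4351, -0.3212,  0.1972]), np.float64(0.06119722127914429))
ch (array([ 0.4631,  0.1158, -0.1211]), np.float64(0.11088213324546814))
ch (array([ 0.4622,  0.114 , -0.1112]), np.float64(0.11239379644393921))
ch (array([ 0.4647,  0.1166, -0.1219]), np.float64(0.10720396041870117))
```

View pics/t1.png

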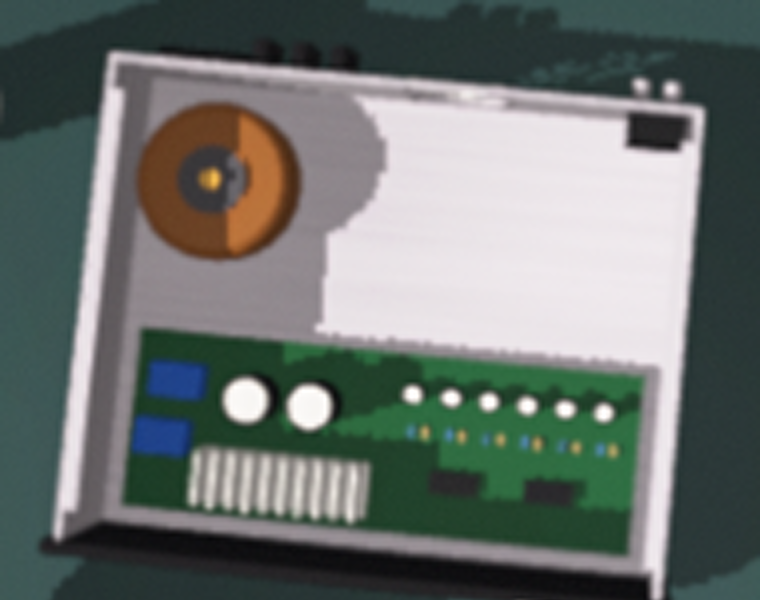

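View pics/s1.png

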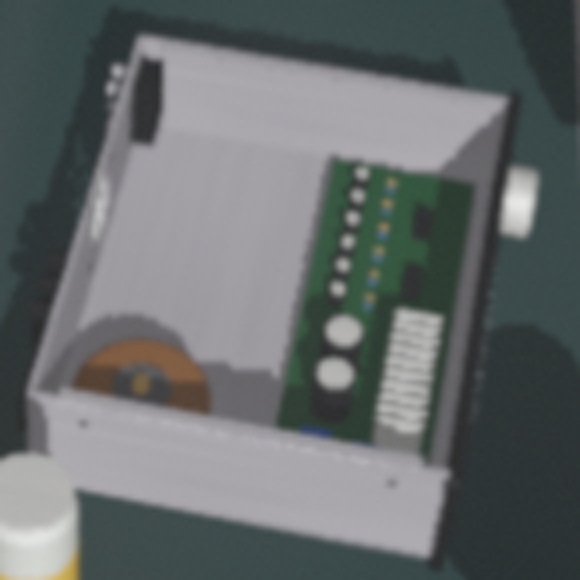

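The top crop shows the rear panel's outer rim corners at (108,52) and (705,107). The side crop shows them at (30,393) and (140,36), with the opening near (101,203).

```bash
python3 - <<'E'
from fit import *
np.set_printoptions(precision=4,suppress=True)
C={n:ctrl.camera(n) for n in('side','top')}
u=lambda p,o:(np.array(p)+.5)/4-.5+o
for n,pts,o in(('top',[(108,52),(705,107)],(180,225)),('side',[(30,393),(140,36)],(305,215))):
    P=onz(C[n],u(pts,o),.092); L,Rr=P; d=L-Rr; yaw=np.arctan2(-d[0],d[1]); ex=np.array([np.cos(yaw),np.sin(yaw),0]);ey=np.array([-ex[1],ex[0],0])
    mid=P.mean(0)-.003*ex; print(n,P[:,:2],'len',np.linalg.norm(d),'yaw',yaw,'panelmid',mid[:2],'open',(mid-.025*ey)[:2],'ch',(mid-.117*ex)[:2])
A=[];
for k in range(4):
  for n in C:
    ctrl.camera(n)
    for t in('opening','rear_panel','chassis','innards','fan','fan_outlet'):
        m=ctrl.mark_of(t,n)
        if m: A.append((t,n,*m[0]['centre']))
for t in('opening','rear_panel','chassis','innards','fan','fan_outlet'):
  for n in C:
    q=np.array([a[2:] for a in A if a[:2]==(t,n)])
    if len(q): print(t,n,len(q),q.mean(0),q.std(0))
print(ctrl.get_state()['clock'])
E
```

```text
top [[ 0.6135  0.2519]
 [ 0.5765 -0.0479]] len 0.30212188776454973 yaw -0.12263513343231063 panelmid [0.592  0.1024] open [0.5889 0.0775] ch [0.4759 0.1167]
side [[ 0.6079  0.2498]
 [ 0.5725 -0.0461]] len 0.29802258922783614 yaw -0.11899672993073804 panelmid [0.5872 0.1022] open [0.5843 0.0774] ch [0.4711 0.1161]
opening side 4 [0.5889 0.0776 0.0546] [0.0009 0.0008 0.0007]
opening top 4 [0.5893 0.0777 0.0574] [0.0008 0.0008 0.0006]
rear_panel side 4 [ 0.5885  0.1027 -0.0013] [0.0007 0.001  0.0009]
rear_panel top 4 [ 0.5886  0.1019 -0.0037] [0.0011 0.0022 0.0019]
chassis side 4 [0.4726 0.1203 0.0013] [0.0012 0.001  0.0003]
chassis top 4 [0.4689 0.1183 0.0006] [0.0015 0.0008 0.0015]
innards side 4 [0.4711 0.1133 0.0013] [0.001  0.001  0.0007]
innards top 4 [0.4606 0.0094 0.0018] [0.0158 0.1893 0.0009]
fan side 3 [ 0.4329 -0.3214  0.0007] [0.0009 0.0007 0.0013]
fan top 4 [ 0.4327 -0.3206  0.0032] [0.0011 0.0014 0.0019]
fan_outlet side 4 [ 0.4541 -0.317   0.0299] [0.0003 0.0026 0.001 ]
fan_outlet top 3 [ 0.4552 -0.3166  0.0296] [0.0018 0.0007 0.0005]
4.4
```

>>> {"method": "arm_command", "body": {
  "series": [
    {"slide": [-10, -17, 5], "twist": [0, 0, 0.1], "gripper": 0},
    {"slide": [-20, -34, 11], "twist": [0, 0, 0], "gripper": 0},
    {"slide": [-22, -35, 11], "twist": [0, 0, 0], "gripper": 0},
    {"slide": [-22, -35, 11], "twist": [0, 0, 0], "gripper": 0},
    {"slide": [-22, -35, 11], "twist": [0, 0, 0], "gripper": 0},
    {"slide": [-22, -35, 11], "twist": [0, 0, 0], "gripper": 0},
    {"slide": [-22, -35, 11], "twist": [0, 0, 0], "gripper": 0},
    {"slide": [-22, -35, 11], "twist": [0, 0, 0], "gripper": 0},
    {"slide": [-10, -20, 11], "twist": [0, 0, 0], "gripper": 0},
    {"slide": [0, 0, 0], "twist": [0, 0, 0], "gripper": 0}
  ],
  "squeeze": 50
}}

```text
clock: 5.4
eef_pos: [0.4314, -0.3628, 0.1345]
ee_rot: [180.0, 0.1, -77.5]
wrist_force: [-0.1, -0.3, 0.7]
opening: 0.095
```

```bash
cat > d.py <<'E'
from h import *
import sys
np.set_printoptions(precision=4,suppress=True)
def to(P,yaw):
    s=ctrl.get_state(); Rt=R.from_euler('xyz',s['ee_rot'],degrees=True); Rg=R.from_euler('xyz',[180,0,yaw],degrees=True)
    print('t',s['clock'],'pos',s['eef_pos'],'rot',s['ee_rot'],'F',s['wrist_force'],'op',s['opening'],'q',s['qpos'])
    print('slide mm now-axes',Rt.inv().apply(np.array(P)-s['eef_pos'])*1000,'goal-axes',Rg.inv().apply(np.array(P)-s['eef_pos'])*1000,'twist',(Rt.inv()*Rg).as_rotvec())
to([float(a) for a in sys.argv[1:4]],float(sys.argv[4]))
E
python3 d.py .4325 -.321 .025 -77.7
```

```text
t 5.4 pos [ 0.4314 -0.3628  0.1345] rot [179.9568   0.0924 -77.5096] F [-0.0515 -0.2803  0.7487] op 0.09504858091957896 q [-46.7829  29.7614 103.6417   0.0138  46.6985  30.7172]
slide mm now-axes [-40.4128 -10.1998 109.5703] goal-axes [-40.6229  -9.9822 109.5126] twist [0.0008 0.0016 0.0033]
```

>>> {"method": "arm_command", "body": {
  "series": [
    {"slide": [-20, -5, 10], "twist": [0, 0, 0], "gripper": 0},
    {"slide": [-20, -5, 15], "twist": [0, 0, 0], "gripper": 0},
    {"slide": [0, 0, 0], "twist": [0, 0, 0], "gripper": 0}
  ]
}}

```text
clock: 5.7
eef_pos: [0.4302, -0.3223, 0.1097]
ee_rot: [179.9, 0.1, -77.6]
wrist_force: [0.5, 0.1, 0.1]
opening: 0.0951
```

```bash
python3 d.py .4325 -.321 .025 -77.7; python3 - <<'E'
from h import *
c=ctrl.camera('side')
a=cv2.resize(c['frame'][120:240,330:490],None,fx=5,fy=5,interpolation=cv2.INTER_CUBIC);cv2.imwrite('pics/s2.png',a[...,::-1])
E
```

```text
t 5.7 pos [ 0.4302 -0.3223  0.1097] rot [179.9011   0.1451 -77.6465] F [0.5471 0.0754 0.1137] op 0.09509539692767968 q [-43.8827  30.1299 108.4347  -0.0024  41.611   33.7654]
slide mm now-axes [-0.5332 -2.708  84.6993] goal-axes [-0.7501 -2.5611 84.7023] twist [0.0017 0.0025 0.0009]
```

View pics/s2.png

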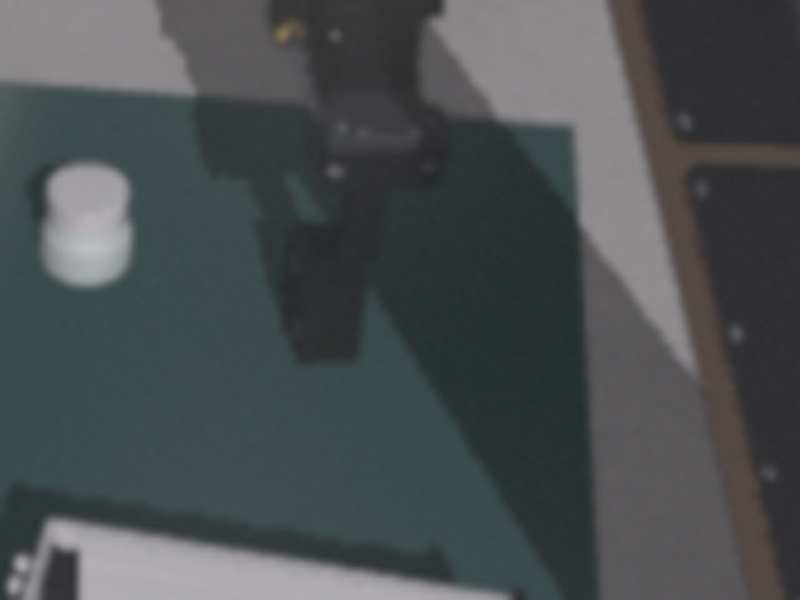

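The close view shows the fingers above the fan at crop (325,290), with the jar clear at (85,220). I descend and grip.

>>> {"method": "arm_command", "body": {
  "series": [
    {"slide": [-1, -3, 20], "twist": [0, 0, 0], "gripper": 0},
    {"slide": [0, 0, 30], "twist": [0, 0, 0], "gripper": 0},
    {"slide": [0, 0, 25], "twist": [0, 0, 0], "gripper": 0},
    {"slide": [0, 0, 10], "twist": [0, 0, 0], "gripper": 0},
    {"slide": [0, 0, 0], "twist": [0, 0, 0], "gripper": 100},
    {"slide": [0, 0, 0], "twist": [0, 0, 0], "gripper": 180},
    {"slide": [0, 0, 0], "twist": [0, 0, 0], "gripper": 255},
    {"slide": [0, 0, 0], "twist": [0, 0, 0], "gripper": 255},
    {"slide": [0, 0, 0], "twist": [0, 0, 0], "gripper": 255}
  ],
  "squeeze": 40
}}

```text
clock: 6.65
eef_pos: [0.4341, -0.3222, 0.0263]
ee_rot: [-180.0, -0.0, -77.7]
wrist_force: [0.8, 2.6, 0.7]
opening: 0.0602
```

```bash
python3 d.py .4325 -.321 .025 -77.7
```

```text
t 6.65 pos [ 0.4341 -0.3222  0.0263] rot [-179.9719   -0.0437  -77.6893] F [0.7924 2.571  0.7483] op 0.060223973974722886 q [-43.5845  38.0587 110.9546  -0.0024  30.9348  34.1068]
slide mm now-axes [-1.5549  1.3397  1.3323] goal-axes [-1.5537  1.3394  1.3342] twist [-0.0005 -0.0008  0.0002]
```

>>> {"method": "arm_command", "body": {
  "series": [
    {"slide": [0, 0, 0], "twist": [0, 0, 0], "gripper": 255},
    {"slide": [0, 0, -15], "twist": [0, 0, 0], "gripper": 255},
    {"slide": [0, 0, -35], "twist": [0, 0, 0], "gripper": 255},
    {"slide": [0, 0, -40], "twist": [0, 0, 0], "gripper": 255},
    {"slide": [0, 0, -40], "twist": [0, 0, 0], "gripper": 255},
    {"slide": [0, 0, -40], "twist": [0, 0, 0], "gripper": 255},
    {"slide": [0, 0, -10], "twist": [0, 0, 0], "gripper": 255},
    {"slide": [0, 0, 0], "twist": [0, 0, 0], "gripper": 255}
  ]
}}

```text
clock: 7.45
eef_pos: [0.4342, -0.3223, 0.2069]
ee_rot: [-179.9, -0.1, -77.7]
wrist_force: [0.5, 0.5, -1.8]
opening: 0.0595
```

```bash
python3 d.py .5448 .0828 .2 -96.9
```

```text
t 7.45 pos [ 0.4342 -0.3223  0.2069] rot [-179.9074   -0.1422  -77.6882] F [ 0.5134  0.5349 -1.7903] op 0.05952974789535208 q [-43.5862  22.6656 102.7714  -0.0038  54.3934  34.1041]
slide mm now-axes [-372.2634 -194.4146    6.2901] goal-axes [-415.494   -61.1043    6.8996] twist [-0.002  -0.0022  0.3353]
```

>>> {"method": "arm_command", "body": {
  "series": [
    {"slide": [0, 0, 0], "twist": [0, 0, 0.06], "gripper": 255},
    {"slide": [0, 0, 0], "twist": [0, 0, 0.11], "gripper": 255},
    {"slide": [0, 0, 0], "twist": [0, 0, 0.11], "gripper": 255},
    {"slide": [0, 0, 0], "twist": [0, 0, 0.055], "gripper": 255},
    {"slide": [-15, -2, 0], "twist": [0, 0, 0], "gripper": 255},
    {"slide": [-30, -4, 0], "twist": [0, 0, 0], "gripper": 255},
    {"slide": [-40, -6, 0], "twist": [0, 0, 0], "gripper": 255},
    {"slide": [-40, -6, 0], "twist": [0, 0, 0], "gripper": 255},
    {"slide": [-40, -6, 0], "twist": [0, 0, 0], "gripper": 255},
    {"slide": [-40, -6, 0], "twist": [0, 0, 0], "gripper": 255}
  ]
}}

```text
clock: 8.45
eef_pos: [0.4879, -0.1197, 0.2043]
ee_rot: [179.9, 0.0, -96.8]
wrist_force: [0.3, -0.8, -1.9]
opening: 0.0598
```

>>> {"method": "arm_command", "body": {
  "series": [
    {"slide": [-40, -6, 0], "twist": [0, 0, 0], "gripper": 255},
    {"slide": [-40, -6, 0], "twist": [0, 0, 0], "gripper": 255},
    {"slide": [-40, -6, 0], "twist": [0, 0, 0], "gripper": 255},
    {"slide": [-40, -6, 0], "twist": [0, 0, 0], "gripper": 255},
    {"slide": [-25, -4, 0], "twist": [0, 0, 0], "gripper": 255},
    {"slide": [-12, -2, 0], "twist": [0, 0, 0], "gripper": 255},
    {"slide": [0, 0, 0], "twist": [0, 0, 0], "gripper": 255}
  ]
}}

```text
clock: 9.15
eef_pos: [0.5413, 0.0711, 0.2045]
ee_rot: [179.9, -0.0, -96.7]
wrist_force: [-0.3, -0.5, -1.5]
opening: 0.0597
```

```bash
python3 d.py .5448 .0828 .2 -96.9; python3 - <<'E'
from h import *
np.set_printoptions(precision=4,suppress=True)
ims=[]
for n,r in(('top',(170,180,370,330)),('side',(290,150,490,300))):
    c=ctrl.camera(n); ims.append(cv2.resize(c['frame'][r[1]:r[3],r[0]:r[2]],None,fx=2,fy=2,interpolation=cv2.INTER_CUBIC))
    for t in('fan','fan_outlet','opening'): print(n,t,[(np.array(m['centre']),m['confidence']) for m in ctrl.mark_of(t,n)][:2])
cv2.imwrite('pics/m3.png',np.hstack(ims)[...,::-1])
E
```

```text
t 9.15 pos [0.5413 0.0711 0.2045] rot [179.9022  -0.0143 -96.7207] F [-0.3048 -0.4585 -1.5181] op 0.059737132839930644 q [  0.5506  23.3196 102.0738  -0.0022  54.7055  97.2726]
slide mm now-axes [-12.0373  -2.1444   4.5119] goal-axes [-12.0428  -2.099    4.5185] twist [ 0.0017 -0.0003  0.0031]
top fan []
top fan_outlet []
top opening []
side fan [(array([0.5402, 0.0685, 0.1791]), 0.46)]
side fan_outlet [(array([0.5614, 0.0667, 0.2088]), 0.44)]
side opening [(array([0.5867, 0.0795, 0.0565]), 0.92)]
```

View pics/m3.png

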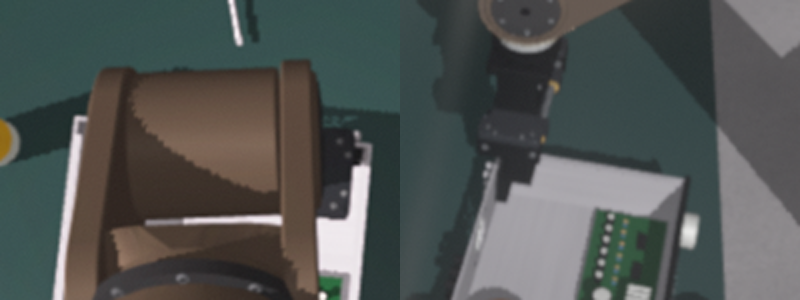

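The fan is held upright at about (515,190) in the composite, over the free bay; the top camera is blocked by the arm. Now I align and lower.

>>> {"method": "arm_command", "body": {
  "series": [
    {"slide": [-12, -2, 0], "twist": [0, 0, 0.003], "gripper": 255},
    {"slide": [0, 0, 15], "twist": [0, 0, 0], "gripper": 255},
    {"slide": [0, 0, 30], "twist": [0, 0, 0], "gripper": 255},
    {"slide": [0, 0, 30], "twist": [0, 0, 0], "gripper": 255},
    {"slide": [0, 0, 30], "twist": [0, 0, 0], "gripper": 255},
    {"slide": [0, 0, 20], "twist": [0, 0, 0], "gripper": 255},
    {"slide": [0, 0, 15], "twist": [0, 0, 0], "gripper": 255},
    {"slide": [0, 0, 10], "twist": [0, 0, 0], "gripper": 255},
    {"slide": [0, 0, 0], "twist": [0, 0, 0], "gripper": 255}
  ]
}}

```text
clock: 10.45
eef_pos: [0.5449, 0.0817, 0.0546]
ee_rot: [179.9, -0.0, -97.1]
wrist_force: [-0.4, 0.7, -1.5]
opening: 0.0599
```

```bash
python3 d.py .5696 .0798 .0523 -96.9; python3 - <<'E'
from h import *
np.set_printoptions(precision=4,suppress=True)
ims=[]
for n,r in(('top',(180,200,380,350)),('side',(290,190,490,340))):
    c=ctrl.camera(n); ims.append(cv2.resize(c['frame'][r[1]:r[3],r[0]:r[2]],None,fx=2,fy=2,interpolation=cv2.INTER_CUBIC))
    for t in('fan','fan_outlet','opening'): print(n,t,[(np.array(m['centre']),m['confidence']) for m in ctrl.mark_of(t,n)][:2])
a=cv2.resize(c['frame'][215:335,310:450],None,fx=5,fy=5,interpolation=cv2.INTER_CUBIC)
cv2.imwrite('pics/m4.png',a[...,::-1])
E
```

```text
t 10.45 pos [0.5449 0.0817 0.0546] rot [179.9042  -0.0173 -97.0588] F [-0.3797  0.7272 -1.5463] op 0.059913475890287865 q [  1.6629  35.8856 108.6227  -0.0044  35.5889  98.7253]
slide mm now-axes [ -1.114  -24.7426   2.2518] goal-axes [ -1.0447 -24.7418   2.2935] twist [ 0.0017 -0.0003 -0.0028]
top fan []
top fan_outlet [(array([ 0.5817, -0.372 , -0.0008]), 0.44)]
top opening []
side fan [(array([0.5449, 0.0815, 0.031 ]), 0.44), (array([0.5875, 0.0764, 0.0535]), 0.24)]
side fan_outlet [(array([0.5646, 0.0802, 0.0597]), 0.47)]
side opening [(array([0.5881, 0.076 , 0.0563]), 0.88)]
```

View pics/m4.png

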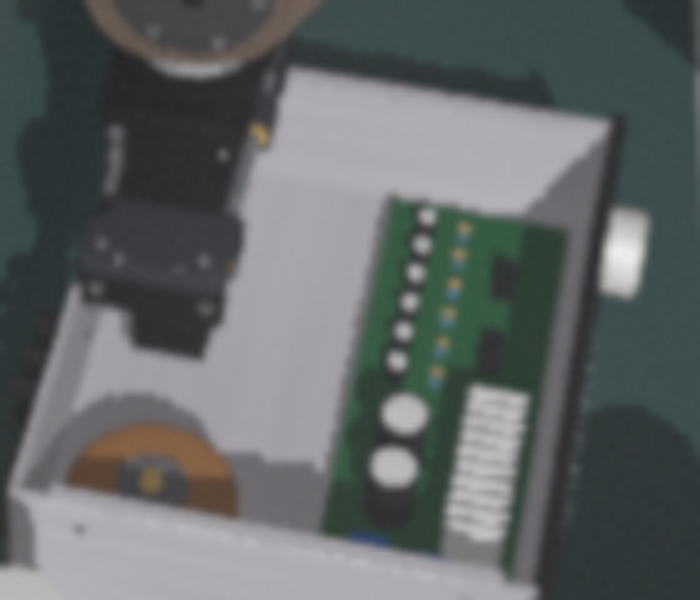

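The side view shows the fan (crop ~(170,335)) hanging in the free bay, clear of the transformer at (155,480). I approach the panel.

>>> {"method": "arm_command", "body": {
  "series": [
    {"slide": [-1, 0, 2.3], "twist": [0, 0, -0.003], "gripper": 255},
    {"slide": [0, -6, 0], "twist": [0, 0, 0], "gripper": 255},
    {"slide": [0, -7, 0], "twist": [0, 0, 0], "gripper": 255},
    {"slide": [0, -4, 0], "twist": [0, 0, 0], "gripper": 255},
    {"slide": [0, -1, 0], "twist": [0, 0, 0], "gripper": 255},
    {"slide": [0, 0, 0], "twist": [0, 0, 0], "gripper": 255},
    {"slide": [0, 0, 0], "twist": [0, 0, 0], "gripper": 255}
  ],
  "squeeze": 50
}}

```text
clock: 11.55
eef_pos: [0.563, 0.0802, 0.0532]
ee_rot: [180.0, -0.0, -96.9]
wrist_force: [0.7, 0.8, -1.6]
opening: 0.0597
```

>>> {"method": "arm_command", "body": {
  "series": [
    {"slide": [0, -1, 0], "twist": [0, 0, 0], "gripper": 255},
    {"slide": [0, -1, 0], "twist": [0, 0, 0], "gripper": 255},
    {"slide": [0, 0, 0], "twist": [0, 0, 0], "gripper": 255}
  ]
}}

```text
clock: 11.85
eef_pos: [0.5653, 0.08, 0.0533]
ee_rot: [-180.0, -0.0, -96.9]
wrist_force: [0.1, 0.9, -0.5]
opening: 0.0596
```

```bash
python3 d.py .5696 .0798 .0523 -96.9
```

```text
t 11.85 pos [0.5653 0.08   0.0533] rot [-179.9893   -0.004   -96.8862] F [ 0.0856  0.8717 -0.5405] op 0.05959039235879347 q [  1.4302  37.0491 105.8572  -0.0092  37.0837  98.3237]
slide mm now-axes [-0.311  -4.3191  1.0428] goal-axes [-0.3119 -4.3193  1.042 ] twist [-0.0002 -0.0001  0.0002]
```

>>> {"method": "arm_command", "body": {
  "series": [
    {"slide": [0, -1, 1], "twist": [0, 0, 0], "gripper": 255},
    {"slide": [0, -1, 0], "twist": [0, 0, 0], "gripper": 255},
    {"slide": [0, 0, 0], "twist": [0, 0, 0], "gripper": 255}
  ]
}}

```text
clock: 12.15
eef_pos: [0.5673, 0.0797, 0.0523]
ee_rot: [-180.0, -0.0, -96.9]
wrist_force: [-0.3, 0.1, -0.4]
opening: 0.06
```

>>> {"method": "arm_command", "body": {
  "series": [
    {"slide": [0, -1, 0], "twist": [0, 0, 0], "gripper": 255},
    {"slide": [0, 0, 0], "twist": [0, 0, 0], "gripper": 255}
  ]
}}

```text
clock: 12.35
eef_pos: [0.568, 0.0797, 0.0523]
ee_rot: [180.0, -0.0, -96.9]
wrist_force: [-1.4, 0.2, -1.1]
opening: 0.0598
```

>>> {"method": "arm_command", "body": {
  "series": [
    {"slide": [0, -1, 0], "twist": [0, 0, 0], "gripper": 255},
    {"slide": [0, 0, 0], "twist": [0, 0, 0], "gripper": 255}
  ]
}}

```text
clock: 12.55
eef_pos: [0.5687, 0.0796, 0.0523]
ee_rot: [179.9, -0.0, -96.9]
wrist_force: [-4.6, 0.3, 0.2]
opening: 0.06
```

```bash
python3 d.py .5696 .0798 .0523 -96.9; python3 - <<'E'
from h import *
np.set_printoptions(precision=4,suppress=True)
D={}
for k in range(5):
    ctrl.camera('side')
    for t in('fan','fan_outlet','opening','rear_panel','chassis'):
        m=ctrl.mark_of(t,'side')
        if m and m[0]['confidence']>.3: D.setdefault(t,[]).append(m[0]['centre'])
for t in D: print(t,len(D[t]),np.median(D[t],0),np.std(D[t],0))
s=ctrl.get_state();print(s['clock'],s['wrist_force'],s['moment'])
E
```

```text
t 12.55 pos [0.5687 0.0796 0.0523] rot [179.9366  -0.0103 -96.8887] F [-4.5685  0.3113  0.2082] op 0.05996513529325415 q [  1.3783  37.3454 105.3594  -0.0018  37.3594  98.2685]
slide mm now-axes [-0.313  -0.8976 -0.0408] goal-axes [-0.3131 -0.8976 -0.0398] twist [ 0.0011 -0.0002  0.0002]
fan 5 [0.5663 0.0789 0.0262] [0.0014 0.0017 0.0009]
fan_outlet 5 [0.5882 0.0782 0.0533] [0.0009 0.001  0.0013]
opening 5 [0.5894 0.0771 0.0543] [0.0011 0.0008 0.0011]
rear_panel 5 [ 0.5919  0.1039 -0.002 ] [0.0104 0.0101 0.0117]
chassis 5 [ 0.472   0.118  -0.0003] [0.001  0.0021 0.0006]
14.05 [-5.5386  0.9155 -0.3236] [ 0.1136  0.7703 -0.1073]
```

>>> {"method": "arm_command", "body": {
  "series": [
    {"slide": [0, -0.7, 0], "twist": [0, 0, 0], "gripper": 255},
    {"slide": [0, -0.6, 0], "twist": [0, 0, 0], "gripper": 255},
    {"slide": [0, 0, 0], "twist": [0, 0, 0], "gripper": 255},
    {"slide": [0, 0, 0], "twist": [0, 0, 0], "gripper": 255},
    {"slide": [0, 0, 0], "twist": [0, 0, 0], "gripper": 255}
  ]
}}

```text
clock: 14.55
eef_pos: [0.5697, 0.0794, 0.0523]
ee_rot: [179.9, -0.0, -96.9]
wrist_force: [-7.3, 1.6, 1.6]
opening: 0.0601
```

```bash
python3 d.py .5696 .0798 .0523 -96.9
```

```text
t 14.55 pos [0.5697 0.0794 0.0523] rot [179.9078  -0.0138 -96.8928] F [-7.2628  1.5564  1.5719] op 0.06009320015167177 q [  1.3606  37.405  105.1996  -0.0006  37.4886  98.254 ]
slide mm now-axes [-0.3417  0.1087 -0.0341] goal-axes [-0.3417  0.1087 -0.0342] twist [ 0.0016 -0.0002  0.0001]
```

>>> {"method": "arm_command", "body": {
  "series": [
    {"slide": [0, -0.8, 0], "twist": [0, 0, 0], "gripper": 255},
    {"slide": [0, 0, 0], "twist": [0, 0, 0], "gripper": 255},
    {"slide": [0, 0, 0], "twist": [0, 0, 0], "gripper": 255},
    {"slide": [0, 0, 0], "twist": [0, 0, 0], "gripper": 255},
    {"slide": [0, 0, 0], "twist": [0, 0, 0], "gripper": 255}
  ]
}}

```text
clock: 15.05
eef_pos: [0.5701, 0.0794, 0.0522]
ee_rot: [179.9, -0.0, -96.9]
wrist_force: [-9.5, 1.4, 3.8]
opening: 0.06
```

```bash
python3 - <<'E'
from h import *
np.set_printoptions(precision=4,suppress=True)
D={};F=[]
for k in range(4):
    c=ctrl.camera('side'); F.append(ctrl.get_state()['wrist_force'])
    for t in('fan','fan_outlet','opening'):
        m=ctrl.mark_of(t,'side'); F.append(ctrl.get_state()['wrist_force'])
        if m and m[0]['confidence']>.3: D.setdefault(t,[]).append(m[0]['centre'])
for t in D: print(t,len(D[t]),np.median(D[t],0),np.std(D[t],0))
print(np.mean(F,0),np.std(F,0))
cv2.imwrite('pics/m5.png',cv2.resize(c['frame'][215:335,310:450],None,fx=5,fy=5,interpolation=cv2.INTER_CUBIC)[...,::-1])
E
python3 d.py .5696 .0798 .0523 -96.9
```

```text
fan 4 [0.5684 0.1013 0.013 ] [0.0477 0.1171 0.0142]
fan_outlet 4 [0.5897 0.0785 0.0546] [0.0019 0.0005 0.0007]
opening 4 [0.5886 0.0771 0.0552] [0.0009 0.0013 0.0006]
[-9.8993  1.6948  3.2133] [0.4834 0.5039 0.5204]
t 15.85 pos [0.5701 0.0794 0.0522] rot [179.8612  -0.0186 -96.8923] F [-10.6416   1.4062   3.4235] op 0.059792389489826396 q [  1.3546  37.4409 105.1116   0.0025  37.5876  98.2449]
slide mm now-axes [-0.3339  0.5208 -0.0594] goal-axes [-0.3339  0.5207 -0.0606] twist [ 0.0024 -0.0003  0.0001]
```

View pics/m5.png

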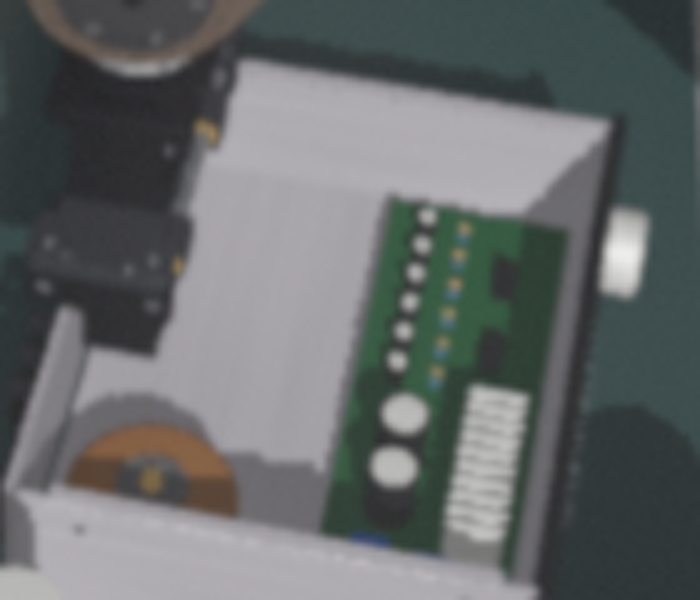

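The fan face sits on the panel at crop (~110,330), clear of the transformer, and the push is about 10 N. I hold it there.

>>> {"method": "arm_command", "body": {
  "series": [
    {"slide": [0, 0, 0], "twist": [0, 0, 0], "gripper": 255},
    {"slide": [0, 0, 0], "twist": [0, 0, 0], "gripper": 255},
    {"slide": [0, 0, 0], "twist": [0, 0, 0], "gripper": 255},
    {"slide": [0, 0, 0], "twist": [0, 0, 0], "gripper": 255},
    {"slide": [0, 0, 0], "twist": [0, 0, 0], "gripper": 255},
    {"slide": [0, 0, 0], "twist": [0, 0, 0], "gripper": 255},
    {"slide": [0, 0, 0], "twist": [0, 0, 0], "gripper": 255},
    {"slide": [0, 0, 0], "twist": [0, 0, 0], "gripper": 255},
    {"slide": [0, 0, 0], "twist": [0, 0, 0], "gripper": 255},
    {"slide": [0, 0, 0], "twist": [0, 0, 0], "gripper": 255}
  ]
}}

```text
clock: 16.85
eef_pos: [0.5701, 0.0794, 0.0522]
ee_rot: [179.9, -0.0, -96.9]
wrist_force: [-10.4, 0.7, 3.6]
opening: 0.0597
```

>>> {"method": "arm_command", "body": {
  "series": [
    {"slide": [0, 0, 0], "twist": [0, 0, 0], "gripper": 255},
    {"slide": [0, 0, 0], "twist": [0, 0, 0], "gripper": 255},
    {"slide": [0, 0, 0], "twist": [0, 0, 0], "gripper": 255},
    {"slide": [0, 0, 0], "twist": [0, 0, 0], "gripper": 255},
    {"slide": [0, 0, 0], "twist": [0, 0, 0], "gripper": 255},
    {"slide": [0, 0, 0], "twist": [0, 0, 0], "gripper": 255},
    {"slide": [0, 0, 0], "twist": [0, 0, 0], "gripper": 255},
    {"slide": [0, 0, 0], "twist": [0, 0, 0], "gripper": 255},
    {"slide": [0, 0, 0], "twist": [0, 0, 0], "gripper": 255},
    {"slide": [0, 0, 0], "twist": [0, 0, 0], "gripper": 255}
  ]
}}

```text
clock: 17.85
eef_pos: [0.5701, 0.0794, 0.0523]
ee_rot: [179.9, -0.0, -96.9]
wrist_force: [-10.4, 1.6, 2.9]
opening: 0.0599
```

>>> {"method": "arm_command", "body": {
  "series": [
    {"slide": [0, 0, 0], "twist": [0, 0, 0], "gripper": 255},
    {"slide": [0, 0, 0], "twist": [0, 0, 0], "gripper": 255},
    {"slide": [0, 0, 0], "twist": [0, 0, 0], "gripper": 255},
    {"slide": [0, 0, 0], "twist": [0, 0, 0], "gripper": 255},
    {"slide": [0, 0, 0], "twist": [0, 0, 0], "gripper": 255},
    {"slide": [0, 0, 0], "twist": [0, 0, 0], "gripper": 255},
    {"slide": [0, 0, 0], "twist": [0, 0, 0], "gripper": 255},
    {"slide": [0, 0, 0], "twist": [0, 0, 0], "gripper": 255},
    {"slide": [0, 0, 0], "twist": [0, 0, 0], "gripper": 255},
    {"slide": [0, 0, 0], "twist": [0, 0, 0], "gripper": 255}
  ]
}}

```text
clock: 18.85
eef_pos: [0.5701, 0.0794, 0.0522]
ee_rot: [179.9, -0.0, -96.9]
wrist_force: [-10.2, 1.7, 2.7]
opening: 0.0599
```

>>> {"method": "arm_command", "body": {
  "series": [
    {"slide": [0, 0, 0], "twist": [0, 0, 0], "gripper": 255},
    {"slide": [0, 0, 0], "twist": [0, 0, 0], "gripper": 255},
    {"slide": [0, 0, 0], "twist": [0, 0, 0], "gripper": 255},
    {"slide": [0, 0, 0], "twist": [0, 0, 0], "gripper": 255},
    {"slide": [0, 0, 0], "twist": [0, 0, 0], "gripper": 255},
    {"slide": [0, 0, 0], "twist": [0, 0, 0], "gripper": 255},
    {"slide": [0, 0, 0], "twist": [0, 0, 0], "gripper": 255},
    {"slide": [0, 0, 0], "twist": [0, 0, 0], "gripper": 255},
    {"slide": [0, 0, 0], "twist": [0, 0, 0], "gripper": 255},
    {"slide": [0, 0, 0], "twist": [0, 0, 0], "gripper": 255}
  ]
}}

```text
clock: 19.85
eef_pos: [0.5701, 0.0794, 0.0522]
ee_rot: [179.9, -0.0, -96.9]
wrist_force: [-9.2, 1.4, 3.4]
opening: 0.06
```

```bash
python3 - <<'E'
from h import *
np.set_printoptions(precision=4,suppress=True)
D={};F=[]
for k in range(4):
    c=ctrl.camera('side'); F.append(ctrl.get_state()['wrist_force'])
    for t in('fan_outlet','opening','screw_jar','screwdriver','spray_can'):
        m=ctrl.mark_of(t,'side'); F.append(ctrl.get_state()['wrist_force'])
        if m and m[0]['confidence']>.3: D.setdefault(t,[]).append(m[0]['centre'])
for t in D: print(t,len(D[t]),np.median(D[t],0),np.std(D[t],0))
print(np.mean(F,0),np.std(F,0))
E
python3 d.py .5696 .0798 .0523 -96.9
```

```text
fan_outlet 4 [0.5907 0.0763 0.0524] [0.009  0.0018 0.0131]
opening 4 [0.589  0.0768 0.0563] [0.0014 0.0017 0.002 ]
screwdriver 3 [ 0.7903  0.1087 -0.0022] [0.0947 0.003  0.0004]
spray_can 4 [ 0.5978  0.3627 -0.0003] [0.0015 0.002  0.0007]
[-9.8242  1.4146  3.4172] [0.4324 0.3496 0.5275]
t 21.05 pos [0.5701 0.0794 0.0522] rot [179.8615  -0.0181 -96.8946] F [-10.4706   1.4979   3.263 ] op 0.05994928753568534 q [  1.3528  37.4416 105.1118   0.0033  37.5862  98.2448]
slide mm now-axes [-0.3496  0.5278 -0.0679] goal-axes [-0.3496  0.5276 -0.0691] twist [ 0.0024 -0.0003  0.0001]
```

```bash
python3 -c "
from workcell import ctrl
print(ctrl.close_job()); s=ctrl.get_state(); print(s['clock'],s['wrist_force'],s['opening'])"
```

```text
the job is handed in; nothing more can be done
None
the job is handed in; nothing more can be done
```

The fan is against the inside of the rear panel, ribbed side to the panel. The arm is still gripping it and pushing with about 10 N; I handed the job in at about 21 s of the 48 s allowed.

**Push:** The wrist read 9 to 10.5 N towards the panel for over 6 s. The arm pose stayed the same to about 0.1 mm. From first contact the tool moved on 2.4 mm, and 10 N should give 2.5 mm of panel flex, so the fan does not seem to have slipped in the fingers.

**Centring and squareness:** Before the full push, the side camera put the fan outlet 1 to 2 mm from the opening. The last readings were noisier: median about 4 mm, mostly in height, and the outlet's own height readings scattered by 13 mm. I relied on the arm's own position, which had stayed put since the earlier check. The tool is turned within 0.01° of the panel angle I measured, and its tilt is under 0.2°.

**Grip:** The fingers are 60 mm apart, which is the fan's width, with a 50 N squeeze set.

**Checks that were weaker or unexplained:**
- **Top camera:** the arm blocked its view, so the final position rests on the side camera and the arm's own readings.
- **Vertical force:** an upward force of about 3.4 N appeared while pressing. I took it as friction at the panel and did not look further.
- **Other things on the bench:** the spray can was within about 1 mm of where it started. The screwdriver's median position had not moved, though one of its three readings was well off. The jar was not picked up in the last pictures; the arm kept well clear of it.

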